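# Find the rocking corner of a printer bed and shim it

### The arm

A 6-joint arm with a two-finger parallel gripper is mounted at the origin on the work surface. World frame = base frame: x ahead of the robot, y to its left, z up, the work surface at z = 0. Lengths are in m, angles in rad, forces in N, time in s.
With the tool pointing down it reaches from about 0.325 to 0.75 m from the base axis. Payload 7.6 kg.
Tool frame: the origin (TCP) lies at the very end of the fingers, on their centre line; the grasp point (between the pads) lies behind it (manip.grasp_offset is the x of the grasp point in the tool frame, in m); x points along the fingers, z is the direction in which the jaws open and shut, and the axes are right-handed (so a half turn about x gives the same grasp; the last joint's range is limited). The gripper opens to 85 mm and grips with 20 to 120 N. Pads are 22 mm wide; open, the fingers measure 114 mm over their backs; the gripper's body (76 mm by 85 mm) begins 54 mm behind the grasp point. The pads swing forward as they close: fully open they stand 13 mm farther back than shut.
Start: joints at [-1.172, 0.052, 1.401, -0, 1.689, -0.07], TCP at [0.237, -0.468, 0.201] pointing down, gripper open.
Joint ranges: [-2.9, 2.9], [-0.91, 2.17], [0.12, 2.37], [-1.06, 4.2], [0.26, 2.73], [-2.93, 2.93]. Speed limits (rad/s): [2.57, 2.57, 3.01, 3.14, 3.14, 3.14].

### API

Orientations are given as a rotation vector (axis times angle).
In Python, from plant import manip gives the robot as it stands.
- The arm moves only by the tool send_rows, never from a script. Its argument "plan" is a list of rows, each an object with "turn": the turn, a rotation vector about the tool's x, y, z in degrees, a list of three; "dp": the shift along the tool's x, y, z in cm, a list of three; "hand": the gripper's target within -1 to 1 (fully open at 1, half-way at 0, shut at -1). In form: [{"turn": [wx, wy, wz], "dp": [tx, ty, tz], "hand": hand}, ...]. A call has 1 to 20 rows; each row shifts and turns the commanded pose from where the row before left it, along the tool's axes as they then stand; what a row does not reach is not made up. A row lasts 1/12 s, in which the tool goes at most 41.7 mm and 7.16 degrees, less where a joint would pass 70% of its speed; a pose out of reach is approached as far as the arm can. A call is refused whole if a number of a shift passes 4.17 or a number of a turn 7.16, either way. A call with a gripper value outside its range is refused whole. The fingers move at their own pace and stop on an object; "squeeze" is the grip in N (left out, the last holds). Time passes only in rows, so rows that do not move let the fingers close. It gives the time, the measured TCP pose, the force and the opening at its end, in the units of the state.
- manip.state(): the state, without advancing time (a new reading comes with each control period).
- manip.camera(name): name is "scene" or "top" or "wrist"; returns the picture (400x640x3 uint8, red, green, blue); there is no depth.
- manip.get_calibration(name): a dict with "fx", "fy", "cx", "cy" (pixels), "extrinsics" (4x4, takes a point from camera to world coordinates). Camera axes: x right, y down, z forward; pixel columns grow to the right and rows downward; lengths in m; the calibration is good to about 2 mm. The wrist camera is an equidistant fisheye: a pixel r from the principal point sees the ray r / f radians off the axis. A picture is of the moment at which its call begins: read the wrist's pose just before it. get_calibration takes no time and is no camera call; for the wrist camera it gives the pose at the moment of the call.
- manip.sign_off(): hands the job in, once; it reports no verdict.
The state is a dict: "t": time; "joint_pos": joint angles; "qvel": joint speeds; "joint_torque": joint torques, N m; "tcp_pos": TCP position; "eef_rot": TCP orientation; "force": force on the tool from outside, world axes, zero at the start; "wrist_torque": the same for the moment, N m; "width": opening from 0.0 (shut) to 1.0 (fully open).
Only numpy, scipy, OpenCV 4.12 (cv2) and the standard library are available. Lean on these libraries where they do the work, as an engineer would, in place of code of your own. Each camera call takes 0.05 s, during which the arm holds its last target.

### The job

The printer's bed plate does not sit firmly: one of its corners rocks. Press down on the plate's corners with the shut fingertips to find the one that gives, then press the shim tab next to that corner down flat, and back away. Press only: do not grasp, lift or shift the plate, leave the other three shim tabs standing up, and leave everything else where it is.

Things in the scene. Friction and masses are not known exactly. Their poses are not given: they have to be found in the camera images.
- bed_base: fixed grey base of a printer bed, 170 x 170 x 12 mm, origin under its centre on the table, x away from the robot, y to the left at yaw 0 (it may stand turned a little). Four plain steel feet stand on it, 47 mm from the centre in both x and y; all four look alike
- plate: loose square bed plate, steel with a dark print surface, 130 x 130 x 8 mm, about 0.9 kg, lying on the four feet, not fastened; origin at the centre of its underside, 34 mm above the table, so its top is 42 mm above the table. Three feet are solid; under the fourth is a gap with a weak spring: pressed there with a few newtons (3 to 6 N), that corner goes down 4 mm and then stops, and it comes back up when released. Any of the four can be the one, and it cannot be seen
- bracket: loose red printed bracket, 38 x 30 x 29 mm high, standing in the middle of the plate; bystander; origin under its centre
- glue_stick: bystander: white glue stick, 28 mm across, 78 mm high, standing beside the left edge of the base; origin under its centre
- screw_tub: bystander: small grey tub, 56 mm across, 35 mm high, beside the base on the robot's side; origin under its centre
- driver: bystander: screwdriver lying on the table to the left, 180 mm long
- scraper: bystander: scraper lying on the table to the right, 200 mm long
- spool: bystander: filament spool lying flat, 170 mm across, 60 mm high, far right
- corner_far_left (a point): the point to press on the plate's far left corner: on the plate's top over the foot, marked by a flush steel disc, 47 mm from the plate's centre in x and y
- corner_near_left (a point): the point to press on the plate's near left corner: on the plate's top over the foot, marked by a flush steel disc, 47 mm from the plate's centre in x and y
- corner_near_right (a point): the point to press on the plate's near right corner: on the plate's top over the foot, marked by a flush steel disc, 47 mm from the plate's centre in x and y
- corner_far_right (a point): the point to press on the plate's far right corner: on the plate's top over the foot, marked by a flush steel disc, 47 mm from the plate's centre in x and y
- shim_far_left (a joint): shim tab of the far left corner: angle by which it stands up, rad; 0 = flat (level, its stop), 0.5 to 0.7 at the start. A steel strip 18 mm wide, 4 mm thick, that points outward along the diagonal from a pivot 98 mm from the base's centre and 31.5 mm above the table and is 44 mm long from there; pressing it down to level brings its short inner end up under the plate corner. It is stiff (about 7 N at the pad) and stays where it is left
- shim_pad_far_left (a point): point on the top of the far left shim tab, 30 mm outward from its pivot; when flat it is 33.5 mm above the table and 128 mm from the base's centre along the diagonal; moves with the tab
- shim_near_left (a joint): shim tab of the near left corner: angle by which it stands up, rad; 0 = flat (level, its stop), 0.5 to 0.7 at the start. A steel strip 18 mm wide, 4 mm thick, that points outward along the diagonal from a pivot 98 mm from the base's centre and 31.5 mm above the table and is 44 mm long from there; pressing it down to level brings its short inner end up under the plate corner. It is stiff (about 7 N at the pad) and stays where it is left
- shim_pad_near_left (a point): point on the top of the near left shim tab, 30 mm outward from its pivot; when flat it is 33.5 mm above the table and 128 mm from the base's centre along the diagonal; moves with the tab
- shim_near_right (a joint): shim tab of the near right corner: angle by which it stands up, rad; 0 = flat (level, its stop), 0.5 to 0.7 at the start. A steel strip 18 mm wide, 4 mm thick, that points outward along the diagonal from a pivot 98 mm from the base's centre and 31.5 mm above the table and is 44 mm long from there; pressing it down to level brings its short inner end up under the plate corner. It is stiff (about 7 N at the pad) and stays where it is left
- shim_pad_near_right (a point): point on the top of the near right shim tab, 30 mm outward from its pivot; when flat it is 33.5 mm above the table and 128 mm from the base's centre along the diagonal; moves with the tab
- shim_far_right (a joint): shim tab of the far right corner: angle by which it stands up, rad; 0 = flat (level, its stop), 0.5 to 0.7 at the start. A steel strip 18 mm wide, 4 mm thick, that points outward along the diagonal from a pivot 98 mm from the base's centre and 31.5 mm above the table and is 44 mm long from there; pressing it down to level brings its short inner end up under the plate corner. It is stiff (about 7 N at the pad) and stays where it is left
- shim_pad_far_right (a point): point on the top of the far right shim tab, 30 mm outward from its pivot; when flat it is 33.5 mm above the table and 128 mm from the base's centre along the diagonal; moves with the tab
- pin_far_left (a joint): thin gauge pin under the plate beside the far left foot: how far it has been pushed down, m; 0 at the start. If this corner goes down the pin is pushed down with it (nearly 4 mm at the corner that rocks, under 1 mm at the others) and stays down by friction
- pin_near_left (a joint): thin gauge pin under the plate beside the near left foot: how far it has been pushed down, m; 0 at the start. If this corner goes down the pin is pushed down with it (nearly 4 mm at the corner that rocks, under 1 mm at the others) and stays down by friction
- pin_near_right (a joint): thin gauge pin under the plate beside the near right foot: how far it has been pushed down, m; 0 at the start. If this corner goes down the pin is pushed down with it (nearly 4 mm at the corner that rocks, under 1 mm at the others) and stays down by friction
- pin_far_right (a joint): thin gauge pin under the plate beside the far right foot: how far it has been pushed down, m; 0 at the start. If this corner goes down the pin is pushed down with it (nearly 4 mm at the corner that rocks, under 1 mm at the others) and stays down by friction
Mind the look-alikes: they are no part of the job. Of the things that look like the plate, the smallest one is meant.

How it is judged:
By the outcome, as a careful person would: the job done as asked, in the order asked, and still so for the second after the job is handed in, with the robot touching nothing.
It also fails if it takes over 51 s, if anything falls off the work surface, if the arm or the gripper's body presses on something with over 40 N, if the wrist force passes 120 N, or if a joint passes its speed limit or range.

## Working session

There is one attempt and no reset: what is moved stays moved. The work goes in short steps, Python scripts to look and compute and a tool call to move; the robot and the scene stay as the last step left them, time stands still between calls to the robot, and variables do not carry over. Pictures are saved under pics/ and viewed, and the job is handed in when it is done.

Besides the shell and the picture viewer there is one more tool, called after ">>>" as name([rows], argument=value, ...), one row to a line, values as JSON. send_rows: Moves the arm, as the interface text tells. Its arguments: {"type":"object","properties":{"plan":{"type":"array","items":{"type":"object","properties":{"turn":{"type":"array","items":{"type":"number"}},"dp":{"type":"array","items":{"type":"number"}},"hand":{"type":"number"}}}},"squeeze":{"type":"number"}},"required":["plan"]}

```bash
ls; mkdir -p pics; python3 - <<'E'
from plant import manip
import cv2
s=manip.state()
print(s, manip.grasp_offset)
for n in ("scene","top"):
    im=manip.camera(n); cv2.imwrite(f"pics/{n}0.png",im[:,:,::-1])
    print(manip.get_calibration(n))
E
```

```text
pics
{'t': 0.0, 'joint_pos': array([-1.17227682e+00,  5.28349639e-02,  1.40173236e+00, -3.14864071e-06,
        1.68857484e+00, -7.03157303e-02]), 'qvel': array([-0.00042133, -0.00078548, -0.00018335, -0.00023869, -0.00012482,
       -0.00050352]), 'joint_torque': array([-4.75137349e-04, -3.81668079e+01, -3.60188842e+01, -1.33345397e-04,
        6.14118646e-03,  4.94420760e-06]), 'tcp_pos': array([ 0.2370987 , -0.46802676,  0.19986954]), 'eef_rot': array([ 0.85820744,  1.39653064, -0.8567343 ]), 'force': array([ 0.17451213, -0.08816495, -0.01367659]), 'wrist_torque': array([0.00812485, 0.07265483, 0.03491802]), 'width': 1.0024632806957243} -0.0187
{'fx': 472.51273166488147, 'fy': 472.51273166488147, 'cx': 310.6176340831944, 'cy': 195.07082458324675, 'extrinsics': array([[ 0.10436485,  0.56423655, -0.81899029,  1.42418579],
       [ 0.99447955, -0.0501964 ,  0.09214525, -0.09924254],
       [ 0.01088135, -0.82408582, -0.56636045,  0.71940948],
       [ 0.        ,  0.        ,  0.        ,  1.        ]])}
{'fx': 417.35318605999475, 'fy': 417.35318605999475, 'cx': 322.34034157874606, 'cy': 200.72390455141874, 'extrinsics': array([[-0.00664521, -0.9881176 ,  0.15355604,  0.26519907],
       [-0.99986318,  0.00423943, -0.01598929,  0.0212137 ],
       [ 0.01514831, -0.15364128, -0.98801057,  1.39475305],
       [ 0.        ,  0.        ,  0.        ,  1.        ]])}
```

View pics/scene0.png

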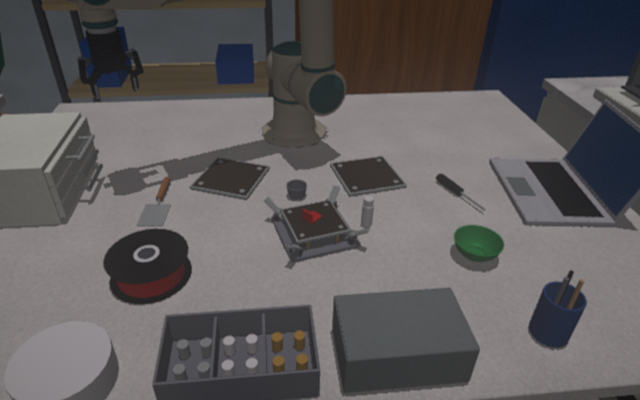

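View pics/top0.png

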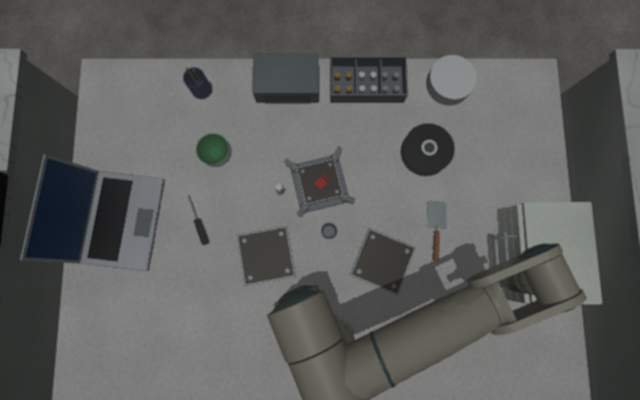

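The small plate on its base, with four raised tabs, sits near top-view pixel (320,182) with the red bracket on it. The two larger plates lying on the table are look-alikes. I'll enlarge this area.

```bash
python3 - <<'E'
import cv2
a=cv2.imread("pics/top0.png")[140:240,265:375]; cv2.imwrite("pics/topc.png",cv2.convertScaleAbs(cv2.resize(a,None,fx=6,fy=6,interpolation=cv2.INTER_CUBIC)[:600],alpha=1.6))
a=cv2.imread("pics/scene0.png")[175:270,250:390]; cv2.imwrite("pics/scenec.png",cv2.convertScaleAbs(cv2.resize(a,None,fx=5.5,fy=5.5,interpolation=cv2.INTER_CUBIC),alpha=1.6))
E
```

```text
(no output)
```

View pics/topc.png

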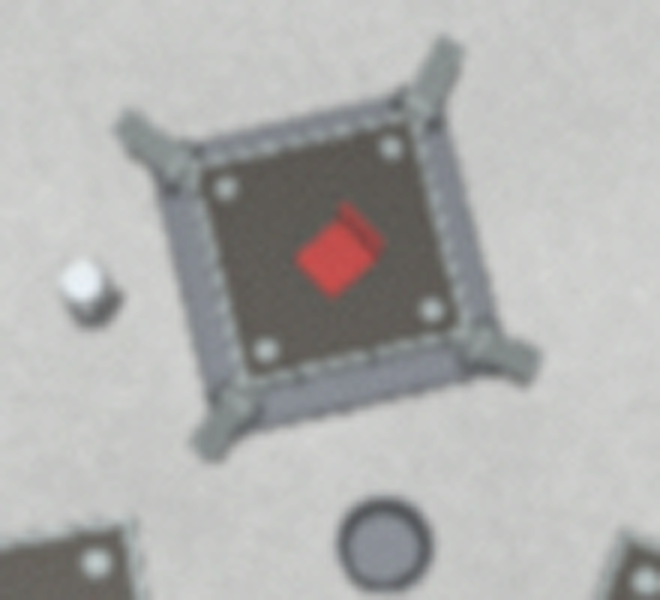

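View pics/scenec.png

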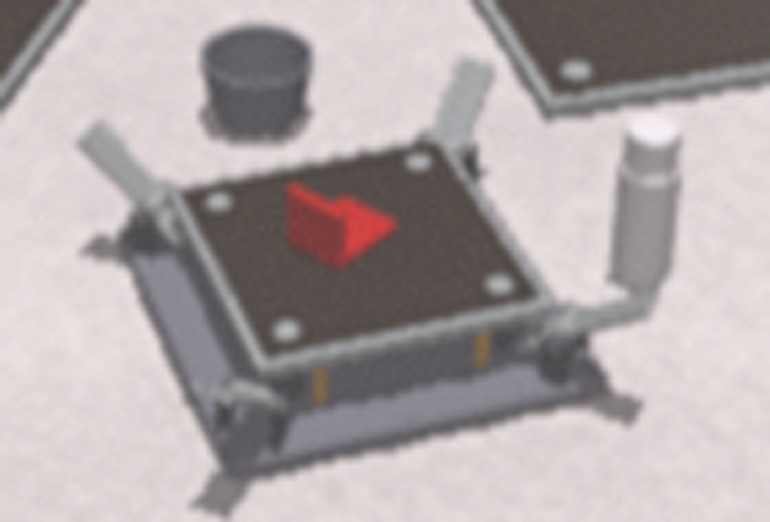

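In the top crop the four steel discs are at (226,188) FL, (391,148) FR, (432,310) NR and (266,350) NL. In the scene crop they are at FL (498,284), FR (286,330), NR (218,202) and NL (418,161).

```bash
cat > h.py <<'E'
import numpy as np, cv2
from plant import manip
from scipy.spatial.transform import Rotation as R
def ray(n,u,v):
    c=manip.get_calibration(n);E=np.array(c["extrinsics"])
    d=E[:3,:3]@np.array([(u-c["cx"])/c["fx"],(v-c["cy"])/c["fy"],1]);return E[:3,3],d
def atz(n,u,v,z):
    o,d=ray(n,u,v);return o+d*(z-o[2])/d[2]
def tri(a,b):
    (o1,d1),(o2,d2)=a,b
    A=np.stack([d1,-d2],1);t=np.linalg.lstsq(A,o2-o1,rcond=None)[0]
    p,q=o1+d1*t[0],o2+d2*t[1];return (p+q)/2,np.linalg.norm(p-q)
E
python3 - <<'E'
from h import *
T=dict(FL=(226,188),FR=(391,148),NR=(432,310),NL=(266,350)); S=dict(FL=(498,284),FR=(286,330),NR=(218,202),NL=(418,161))
f=lambda p,k,o:((p[0]+.5)/k-.5+o[0],(p[1]+.5)/k-.5+o[1])
loc=dict(FL=(1,1),FR=(1,-1),NR=(-1,-1),NL=(-1,1))
PT={};PS={}
for k in T:
    t=f(T[k],6,(265,140));s=f(S[k],5.5,(250,175))
    PT[k]=atz("top",*t,.042);PS[k]=atz("scene",*s,.042)
    print(k,PT[k].round(4),PS[k].round(4),tri(ray("top",*t),ray("scene",*s)))
for P in (PT,PS):
    A=np.array([P[k][:2] for k in loc]);L=np.array([loc[k] for k in loc])*.047
    c=A.mean(0);Z=(A-c)@[1,1j];W=L@[1,1j];r=(np.conj(W)*Z).sum()/(abs(W)**2).sum()
    print(c,abs(r),np.degrees(np.angle(r)))
    print(abs(Z-W*r/abs(r)))
E
```

```text
FL [0.5757 0.0653 0.042 ] [0.5772 0.0657 0.042 ] (array([0.57598528, 0.0656036 , 0.04107603]), np.float64(0.0006269292580601612))
FR [ 0.5981 -0.0261  0.042 ] [ 0.5994 -0.0257  0.042 ] (array([ 0.59835278, -0.02591692,  0.04120023]), np.float64(0.0005183250687096484))
NR [ 0.5068 -0.0478  0.042 ] [ 0.5088 -0.0476  0.042 ] (array([ 0.50705973, -0.04767397,  0.04075871]), np.float64(0.0003976400171346942))
NL [0.485  0.0433 0.042 ] [0.486  0.0438 0.042 ] (array([0.48509277, 0.043612  , 0.04138954]), np.float64(0.0005553525543993426))
[0.54140897 0.00865844] 0.9975000242975166 13.549518424931453
[0.0003781  0.00012635 0.00025402 0.00025196]
[0.54280924 0.00903414] 0.9979064025724865 13.68323192684414
[0.00023399 0.00033252 0.00053297 0.00019032]
```

```bash
cat >> h.py <<'E'
C=np.array([.542,.0088]);YAW=np.radians(13.6)
Rz=np.array([[np.cos(YAW),-np.sin(YAW)],[np.sin(YAW),np.cos(YAW)]])
loc=dict(FL=(1,1),FR=(1,-1),NR=(-1,-1),NL=(-1,1))
def corner(k): return C+Rz@(np.array(loc[k])*.047)
def pad(k,d=.128): return C+Rz@(np.array(loc[k])*d/2**.5)
def go(p):
    s=manip.state();M=R.from_rotvec(s["eef_rot"]).as_matrix()
    print("t",s["t"].__round__(2),"tcp",s["tcp_pos"].round(4),"F",s["force"].round(2),"w",round(s["width"],2))
    print("dp cm",(M.T@(np.array(p)-s["tcp_pos"])*100).round(2))
E
python3 - <<'E'
from h import *
s=manip.state();print(R.from_rotvec(s["eef_rot"]).as_matrix().round(3))
for k in loc: print(k,corner(k).round(4),pad(k).round(4))
go([*corner("NR"),.07])
f=lambda p,k,o:((p[0]+.5)/k-.5+o[0],(p[1]+.5)/k-.5+o[1])
print("glue",atz("top",*f((83,277),6,(265,140)),.078))
E
```

```text
[[-0.001  0.892  0.452]
 [ 0.001  0.452 -0.892]
 [-1.     0.    -0.001]]
FL [0.5766 0.0655] [0.6087 0.1181]
FR [ 0.5987 -0.0258] [ 0.6513 -0.0579]
NR [ 0.5074 -0.0479] [ 0.4753 -0.1005]
NL [0.4853 0.0434] [0.4327 0.0755]
t 0.1 tcp [ 0.2371 -0.4681  0.2   ] F [0.51 0.8  0.24] w 1.0
dp cm [ 13.04  43.09 -25.25]
glue [0.5190347  0.14041633 0.078     ]
```

>>> send_rows([
  {"dp": [0, 1.6, -1.0], "turn": [0, 0, 0], "hand": -1},
  {"dp": [0, 3.3, -1.9], "turn": [0, 0, 0], "hand": -1},
  {"dp": [0, 3.3, -1.9], "turn": [0, 0, 0], "hand": -1},
  {"dp": [0, 3.3, -1.9], "turn": [0, 0, 0], "hand": -1},
  {"dp": [0, 3.3, -1.9], "turn": [0, 0, 0], "hand": -1},
  {"dp": [0, 3.3, -1.9], "turn": [0, 0, 0], "hand": -1},
  {"dp": [0, 3.3, -1.9], "turn": [0, 0, 0], "hand": -1},
  {"dp": [0, 3.3, -1.9], "turn": [0, 0, 0], "hand": -1},
  {"dp": [0, 3.3, -1.9], "turn": [0, 0, 0], "hand": -1},
  {"dp": [0, 3.3, -1.9], "turn": [0, 0, 0], "hand": -1},
  {"dp": [0, 3.3, -1.9], "turn": [0, 0, 0], "hand": -1},
  {"dp": [2, 3.3, -1.9], "turn": [0, 0, 0], "hand": -1},
  {"dp": [2, 3.2, -1.9], "turn": [0, 0, 0], "hand": -1},
  {"dp": [2, 1.6, -1.2], "turn": [0, 0, 0], "hand": -1},
  {"dp": [2, 0.3, -0.2], "turn": [0, 0, 0], "hand": -1},
  {"dp": [1, 0, 0], "turn": [0, 0, 0], "hand": -1},
  {"dp": [0, 0, 0], "turn": [0, 0, 0], "hand": -1},
  {"dp": [0, 0, 0], "turn": [0, 0, 0], "hand": -1},
], squeeze=20)

```text
t: 1.6
tcp_pos: [0.5058, -0.0513, 0.1117]
eef_rot: [0.858, 1.395, -0.858]
force: [0.6, 0.4, 0.8]
width: 0.001
```

```bash
python3 - <<'E'
from h import *
go([*corner("NR"),.046])
cv2.imwrite("pics/w1.png",manip.camera("wrist")[:,:,::-1])
E
```

```text
t 1.6 tcp [ 0.5058 -0.0513  0.1117] F [0.63 0.42 0.82] w 0.0
dp cm [ 6.57  0.3  -0.23]
```

View pics/w1.png

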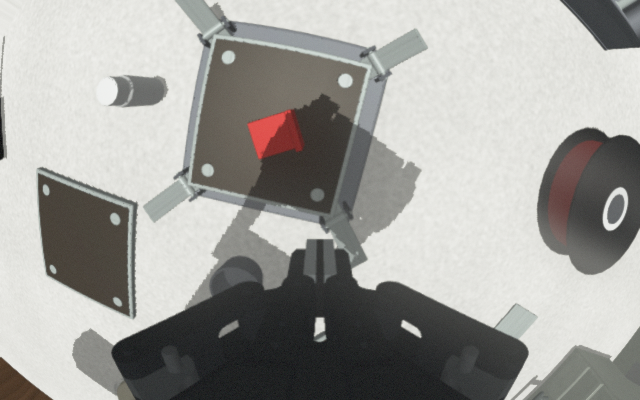

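The wrist view shows the discs at NR (317,195), FR (345,81), FL (228,58) and NL (208,170). I'll check my model against these.

```bash
python3 - <<'E'
from h import *
c=manip.get_calibration("wrist");E=np.array(c["extrinsics"])
for k in loc:
  for nm,p in(("c",[*corner(k),.042]),):
    q=E[:3,:3].T@(np.array(p)-E[:3,3]);th=np.arctan2(np.hypot(q[0],q[1]),q[2]);r=th*c["fx"]/np.hypot(q[0],q[1])
    print(k,round(c["cx"]+q[0]*r,1),round(c["cy"]+q[1]*r,1))
E
```

```text
FL 227.5 57.8
FR 343.3 80.8
NR 315.7 194.0
NL 207.0 169.6
```

>>> send_rows([
  {"dp": [2, 0.15, -0.15], "turn": [0, 0, 0], "hand": -1},
  {"dp": [2, 0.15, -0.08], "turn": [0, 0, 0], "hand": -1},
  {"dp": [1.6, 0, 0], "turn": [0, 0, 0], "hand": -1},
  {"dp": [0.7, 0, 0], "turn": [0, 0, 0], "hand": -1},
  {"dp": [0.2, 0, 0], "turn": [0, 0, 0], "hand": -1},
  {"dp": [0, 0, 0], "turn": [0, 0, 0], "hand": -1},
])

```text
t: 2.15
tcp_pos: [0.5081, -0.0479, 0.0476]
eef_rot: [0.858, 1.394, -0.857]
force: [0.2, 1.0, -0.4]
width: -0.005
```

>>> send_rows([
  {"dp": [0.2, 0, 0], "turn": [0, 0, 0], "hand": -1},
  {"dp": [0.2, 0, 0], "turn": [0, 0, 0], "hand": -1},
  {"dp": [0.1, 0, 0], "turn": [0, 0, 0], "hand": -1},
  {"dp": [0.1, 0, 0], "turn": [0, 0, 0], "hand": -1},
  {"dp": [0, 0, 0], "turn": [0, 0, 0], "hand": -1},
  {"dp": [0, 0, 0], "turn": [0, 0, 0], "hand": -1},
])

```text
t: 2.65
tcp_pos: [0.5077, -0.0473, 0.0407]
eef_rot: [0.857, 1.395, -0.857]
force: [0.9, -0.4, 1.0]
width: -0.0
```

>>> send_rows([
  {"dp": [0.05, 0, 0], "turn": [0, 0, 0], "hand": -1},
  {"dp": [0.05, 0, 0], "turn": [0, 0, 0], "hand": -1},
  {"dp": [0, 0, 0], "turn": [0, 0, 0], "hand": -1},
  {"dp": [0, 0, 0], "turn": [0, 0, 0], "hand": -1},
])

```text
t: 2.98
tcp_pos: [0.5077, -0.0473, 0.0395]
eef_rot: [0.857, 1.395, -0.857]
force: [-0.2, 0.5, 0.3]
width: -0.001
```

>>> send_rows([
  {"dp": [0.05, 0, 0], "turn": [0, 0, 0], "hand": -1},
  {"dp": [0.05, 0, 0], "turn": [0, 0, 0], "hand": -1},
  {"dp": [0, 0, 0], "turn": [0, 0, 0], "hand": -1},
  {"dp": [0, 0, 0], "turn": [0, 0, 0], "hand": -1},
])

```text
t: 3.32
tcp_pos: [0.5077, -0.0473, 0.0385]
eef_rot: [0.857, 1.395, -0.857]
force: [0.4, 0.1, 0.5]
width: -0.003
```

```bash
python3 - <<'E'
from h import *
go([*corner("NR"),.042])
a=manip.camera("scene")[:,:,::-1];cv2.imwrite("pics/s2.png",cv2.convertScaleAbs(cv2.resize(a[150:260,240:390],None,fx=5,fy=5,interpolation=cv2.INTER_CUBIC),alpha=1.6))
E
```

```text
t 3.32 tcp [ 0.5077 -0.0473  0.0385] F [0.44 0.1  0.53] w -0.0
dp cm [-0.35 -0.06  0.04]
```

View pics/s2.png

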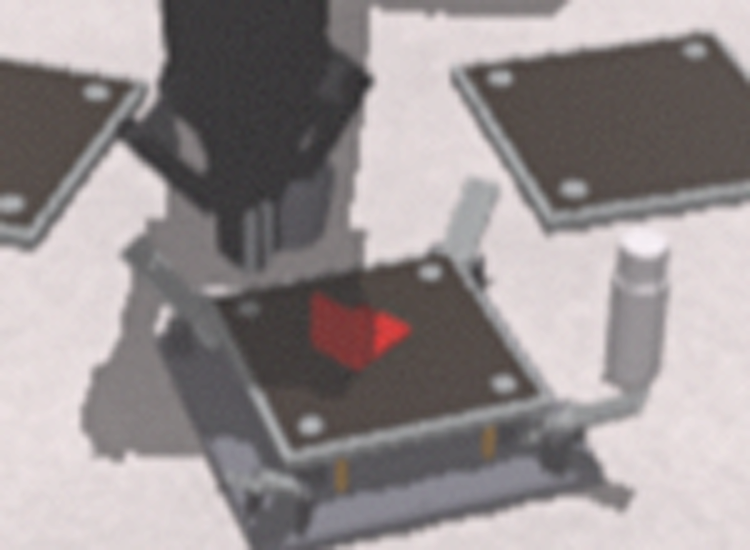

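```bash
python3 - <<'E'
from h import *
def proj(n,p):
    c=manip.get_calibration(n);E=np.array(c["extrinsics"]);q=E[:3,:3].T@(np.array(p)-E[:3,3])
    if n=="wrist":
        r=np.hypot(q[0],q[1]);r=np.arctan2(r,q[2])*c["fx"]/r
    else: r=c["fx"]/q[2]
    return np.array([c["cx"]+q[0]*r,c["cy"]+q[1]*r])
s=manip.state();p=s["tcp_pos"]
print((proj("scene",p)-[240,150])*5, (proj("scene",p+[0,0,.02])-[240,150])*5,(proj("scene",p+[-.03,0,0])-[240,150])*5,(proj("scene",[*corner("NR"),.042])-[240,150])*5)
for dz in(0,.01,.02,.03):print(dz,proj("wrist",p+[0,0,dz]))
cv2.imwrite("pics/w2.png",manip.camera("wrist")[:,:,::-1])
a=manip.camera("top")[:,:,::-1];cv2.imwrite("pics/t2.png",cv2.convertScaleAbs(cv2.resize(a[140:240,265:375],None,fx=6,fy=6,interpolation=cv2.INTER_CUBIC),alpha=1.6))
E
```

```text
[246.62327932 310.94950438] [246.01089294 277.33821524] [242.52118898 274.83444141] [245.19081421 304.91876021]
0 [319.06629525 230.92761041]
0.01 [319.0555427 237.7421933]
0.02 [319.04379307 245.28275871]
0.03 [319.03092111 253.6612977 ]
```

View pics/w2.png

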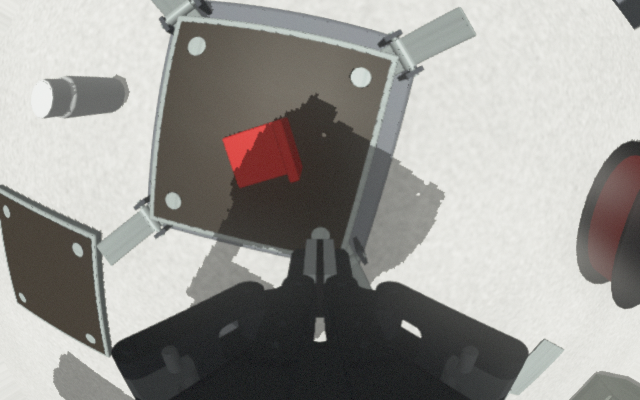

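View pics/t2.png

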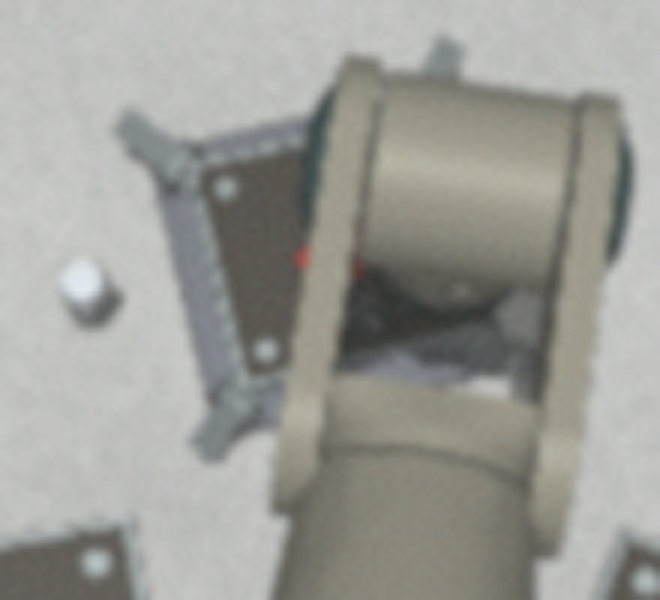

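The fingertips really end about 20 mm short of the reported TCP height. The scene shows the tip around (255,268), clearly above the disc at (250,307). I'll keep descending and go by the force reading.

>>> send_rows([
  {"dp": [0.4, 0, 0], "turn": [0, 0, 0], "hand": -1},
  {"dp": [0.4, 0, 0], "turn": [0, 0, 0], "hand": -1},
  {"dp": [0.2, 0, 0], "turn": [0, 0, 0], "hand": -1},
  {"dp": [0, 0, 0], "turn": [0, 0, 0], "hand": -1},
  {"dp": [0, 0, 0], "turn": [0, 0, 0], "hand": -1},
])

```text
t: 3.88
tcp_pos: [0.5075, -0.0473, 0.0283]
eef_rot: [0.857, 1.396, -0.858]
force: [0.7, 0.1, 0.0]
width: -0.002
```

```bash
python3 - <<'E'
from h import *
go([*corner("NR"),.042])
a=manip.camera("scene")[:,:,::-1];cv2.imwrite("pics/s3.png",cv2.convertScaleAbs(cv2.resize(a[150:260,240:390],None,fx=5,fy=5,interpolation=cv2.INTER_CUBIC),alpha=1.6))
E
```

```text
t 3.88 tcp [ 0.5075 -0.0473  0.0283] F [0.72 0.06 0.02] w -0.0
dp cm [-1.37 -0.04  0.05]
```

View pics/s3.png

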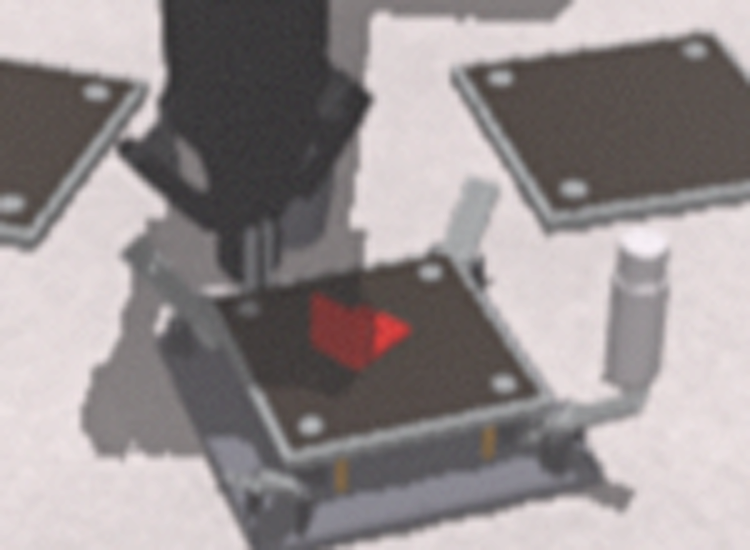

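```bash
python3 - <<'E'
from h import *
a=manip.camera("wrist")[:,:,::-1];cv2.imwrite("pics/w3.png",cv2.resize(a[190:330,230:410],None,fx=4,fy=4,interpolation=cv2.INTER_CUBIC))
c=manip.get_calibration("wrist");E=np.array(c["extrinsics"]);print(E.round(3),c["fx"],c["cx"],c["cy"])
E
```

```text
[[ 0.453 -0.852 -0.261  0.574]
 [-0.892 -0.433 -0.134 -0.014]
 [ 0.001  0.293 -0.956  0.202]
 [ 0.     0.     0.     1.   ]] 309.70691628693146 319.513125112985 197.24554456601376
```

View pics/w3.png

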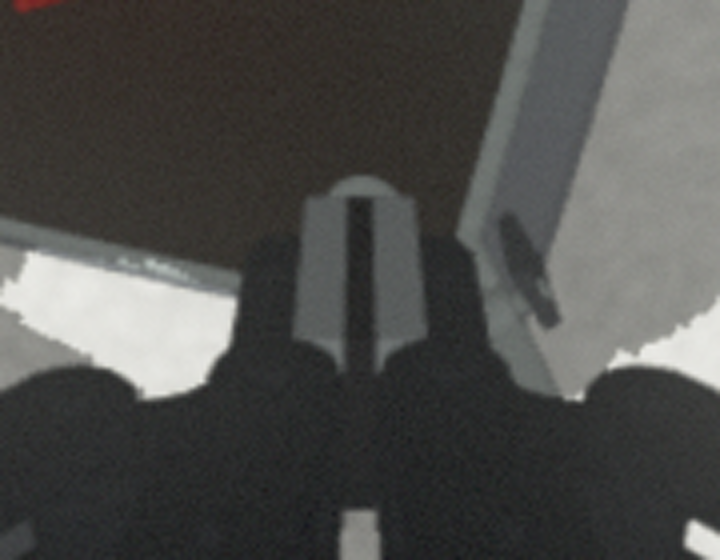

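By triangulation the fingertip is at z≈0.06 now, while the TCP reads 0.028, so about 18 mm of gap remains. I'll continue down.

>>> send_rows([
  {"dp": [0.4, 0, 0], "turn": [0, 0, 0], "hand": -1},
  {"dp": [0.4, 0, 0], "turn": [0, 0, 0], "hand": -1},
  {"dp": [0.2, 0, 0], "turn": [0, 0, 0], "hand": -1},
  {"dp": [0, 0, 0], "turn": [0, 0, 0], "hand": -1},
  {"dp": [0, 0, 0], "turn": [0, 0, 0], "hand": -1},
])

```text
t: 4.4
tcp_pos: [0.5076, -0.0473, 0.0183]
eef_rot: [0.857, 1.396, -0.858]
force: [-0.6, -0.4, -0.1]
width: -0.001
```

```bash
python3 - <<'E'
from h import *
go([*corner("NR"),.042])
s=manip.state();print(s["joint_pos"].round(4))
a=manip.camera("scene")[:,:,::-1];cv2.imwrite("pics/s4.png",cv2.convertScaleAbs(cv2.resize(a[150:260,240:390],None,fx=5,fy=5,interpolation=cv2.INTER_CUBIC),alpha=1.6))
E
```

```text
t 4.4 tcp [ 0.5076 -0.0473  0.0183] F [-0.61 -0.39 -0.14] w -0.0
dp cm [-2.37 -0.05  0.05]
[-1.6530e-01  1.5420e-01  1.6669e+00 -1.0000e-04  1.3210e+00  9.3670e-01]
```

View pics/s4.png

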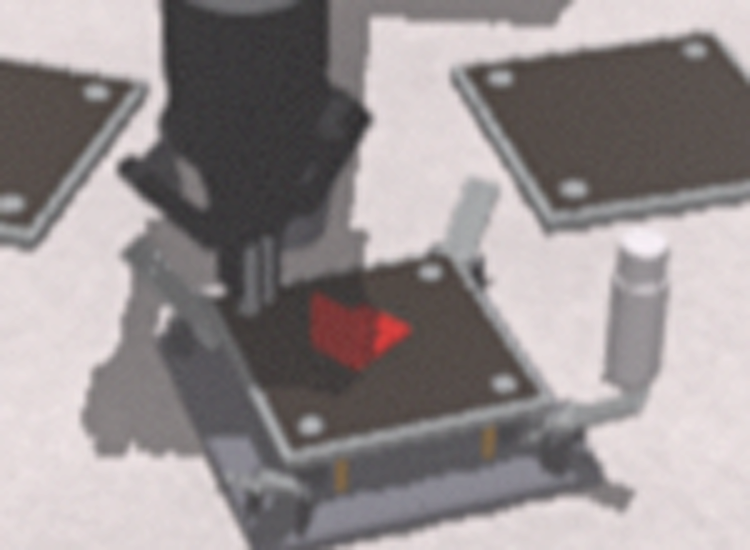

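>>> send_rows([
  {"dp": [0.2, 0, 0], "turn": [0, 0, 0], "hand": -1},
  {"dp": [0.2, 0, 0], "turn": [0, 0, 0], "hand": -1},
  {"dp": [0, 0, 0], "turn": [0, 0, 0], "hand": -1},
  {"dp": [0, 0, 0], "turn": [0, 0, 0], "hand": -1},
])

```text
t: 4.78
tcp_pos: [0.5076, -0.0473, 0.0144]
eef_rot: [0.857, 1.396, -0.858]
force: [0.0, 0.3, 0.6]
width: -0.004
```

>>> send_rows([
  {"dp": [0.1, 0, 0], "turn": [0, 0, 0], "hand": -1},
  {"dp": [0.1, 0, 0], "turn": [0, 0, 0], "hand": -1},
  {"dp": [0, 0, 0], "turn": [0, 0, 0], "hand": -1},
  {"dp": [0, 0, 0], "turn": [0, 0, 0], "hand": -1},
])

```text
t: 5.12
tcp_pos: [0.5076, -0.0473, 0.0125]
eef_rot: [0.857, 1.395, -0.857]
force: [0.0, -0.3, -0.1]
width: -0.001
```

>>> send_rows([
  {"dp": [0.1, 0, 0], "turn": [0, 0, 0], "hand": -1},
  {"dp": [0.1, 0, 0], "turn": [0, 0, 0], "hand": -1},
  {"dp": [0, 0, 0], "turn": [0, 0, 0], "hand": -1},
  {"dp": [0, 0, 0], "turn": [0, 0, 0], "hand": -1},
])

```text
t: 5.45
tcp_pos: [0.5079, -0.0474, 0.0114]
eef_rot: [0.857, 1.395, -0.857]
force: [-2.2, -0.6, 6.8]
width: 0.001
```

```bash
python3 - <<'E'
from h import *
go([*corner("NR"),.042])
a=manip.camera("scene")[:,:,::-1];cv2.imwrite("pics/s5.png",cv2.convertScaleAbs(cv2.resize(a[180:240,260:330],None,fx=9,fy=9,interpolation=cv2.INTER_CUBIC),alpha=1.8))
E
```

```text
t 5.45 tcp [ 0.5079 -0.0474  0.0114] F [-2.21 -0.57  6.8 ] w 0.0
dp cm [-3.06 -0.07  0.03]
```

View pics/s5.png

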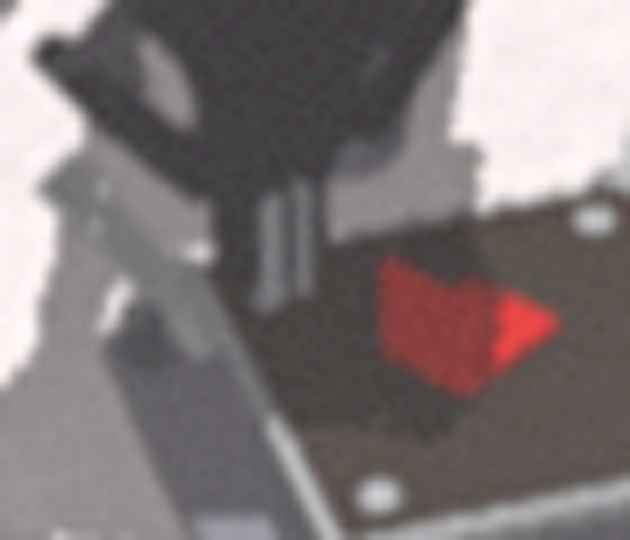

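>>> send_rows([
  {"dp": [0.1, 0, 0], "turn": [0, 0, 0], "hand": -1},
  {"dp": [0, 0, 0], "turn": [0, 0, 0], "hand": -1},
  {"dp": [0, 0, 0], "turn": [0, 0, 0], "hand": -1},
])

```text
t: 5.75
tcp_pos: [0.5079, -0.0474, 0.0113]
eef_rot: [0.857, 1.395, -0.857]
force: [-6.1, 1.0, 14.0]
width: -0.004
```

NR holds firm: 14 N with no movement. The tips meet the plate top at a TCP reading of about 0.0115. I'll lift and go to NL.

>>> send_rows([
  {"dp": [-0.5, 0, 0], "turn": [0, 0, 0], "hand": -1},
  {"dp": [-1.5, 0, 0], "turn": [0, 0, 0], "hand": -1},
  {"dp": [-2, 0, 0], "turn": [0, 0, 0], "hand": -1},
  {"dp": [0, 0, 0], "turn": [0, 0, 0], "hand": -1},
  {"dp": [0, 0, 0], "turn": [0, 0, 0], "hand": -1},
])

```text
t: 6.17
tcp_pos: [0.5085, -0.0475, 0.0505]
eef_rot: [0.858, 1.393, -0.856]
force: [0.2, 0.2, -0.9]
width: 0.001
```

```bash
python3 - <<'E'
from h import *
go([*corner("NL"),.0165])
E
```

```text
t 6.17 tcp [ 0.5085 -0.0475  0.0505] F [ 0.18  0.2  -0.94] w 0.0
dp cm [ 3.39  2.02 -9.17]
```

>>> send_rows([
  {"dp": [0, 0.4, -1.6], "turn": [0, 0, 0], "hand": -1},
  {"dp": [0, 0.7, -3.2], "turn": [0, 0, 0], "hand": -1},
  {"dp": [0, 0.7, -3.2], "turn": [0, 0, 0], "hand": -1},
  {"dp": [1.0, 0.2, -1.2], "turn": [0, 0, 0], "hand": -1},
  {"dp": [1.6, 0, 0], "turn": [0, 0, 0], "hand": -1},
  {"dp": [0.8, 0, 0], "turn": [0, 0, 0], "hand": -1},
  {"dp": [0, 0, 0], "turn": [0, 0, 0], "hand": -1},
  {"dp": [0, 0, 0], "turn": [0, 0, 0], "hand": -1},
])

```text
t: 6.83
tcp_pos: [0.4834, 0.0433, 0.0147]
eef_rot: [0.857, 1.397, -0.859]
force: [0.1, -0.3, 1.1]
width: 0.0
```

>>> send_rows([
  {"dp": [0.2, 0, 0], "turn": [0, 0, 0], "hand": -1},
  {"dp": [0.2, 0, 0], "turn": [0, 0, 0], "hand": -1},
  {"dp": [0.1, 0, 0], "turn": [0, 0, 0], "hand": -1},
  {"dp": [0, 0, 0], "turn": [0, 0, 0], "hand": -1},
  {"dp": [0, 0, 0], "turn": [0, 0, 0], "hand": -1},
])

```text
t: 7.25
tcp_pos: [0.4846, 0.0434, 0.0115]
eef_rot: [0.858, 1.394, -0.857]
force: [-0.5, -1.7, 5.1]
width: -0.002
```

>>> send_rows([
  {"dp": [0.1, 0, 0], "turn": [0, 0, 0], "hand": -1},
  {"dp": [0, 0, 0], "turn": [0, 0, 0], "hand": -1},
  {"dp": [0, 0, 0], "turn": [0, 0, 0], "hand": -1},
])

```text
t: 7.5
tcp_pos: [0.4846, 0.0434, 0.0113]
eef_rot: [0.857, 1.394, -0.857]
force: [-5.9, -2.6, 13.1]
width: -0.001
```

NL is solid too, at 13 N. Next is FL.

>>> send_rows([
  {"dp": [-0.5, 0, 0], "turn": [0, 0, 0], "hand": -1},
  {"dp": [-1.5, 0, 0], "turn": [0, 0, 0], "hand": -1},
  {"dp": [-2, 0, 0], "turn": [0, 0, 0], "hand": -1},
  {"dp": [0, 0, 0], "turn": [0, 0, 0], "hand": -1},
  {"dp": [0, 0, 0], "turn": [0, 0, 0], "hand": -1},
])

```text
t: 7.92
tcp_pos: [0.4848, 0.0438, 0.0504]
eef_rot: [0.858, 1.393, -0.856]
force: [-0.1, 0.9, -0.4]
width: -0.005
```

```bash
python3 - <<'E'
from h import *
go([*corner("FL"),.0165])
E
```

```text
t 7.92 tcp [0.4848 0.0438 0.0504] F [-0.1   0.89 -0.41] w -0.0
dp cm [3.42 9.17 2.21]
```

>>> send_rows([
  {"dp": [0, 1.6, 0.4], "turn": [0, 0, 0], "hand": -1},
  {"dp": [0, 3.2, 0.8], "turn": [0, 0, 0], "hand": -1},
  {"dp": [0, 3.2, 0.8], "turn": [0, 0, 0], "hand": -1},
  {"dp": [1.0, 1.2, 0.2], "turn": [0, 0, 0], "hand": -1},
  {"dp": [1.6, 0, 0], "turn": [0, 0, 0], "hand": -1},
  {"dp": [0.8, 0, 0], "turn": [0, 0, 0], "hand": -1},
  {"dp": [0, 0, 0], "turn": [0, 0, 0], "hand": -1},
  {"dp": [0, 0, 0], "turn": [0, 0, 0], "hand": -1},
])

```text
t: 8.58
tcp_pos: [0.5751, 0.0656, 0.0147]
eef_rot: [0.857, 1.397, -0.859]
force: [0.1, 0.1, 0.0]
width: 0.001
```

>>> send_rows([
  {"dp": [0.2, 0, 0], "turn": [0, 0, 0], "hand": -1},
  {"dp": [0.2, 0, 0], "turn": [0, 0, 0], "hand": -1},
  {"dp": [0.1, 0, 0], "turn": [0, 0, 0], "hand": -1},
  {"dp": [0, 0, 0], "turn": [0, 0, 0], "hand": -1},
  {"dp": [0, 0, 0], "turn": [0, 0, 0], "hand": -1},
])

```text
t: 9.0
tcp_pos: [0.5761, 0.0657, 0.0113]
eef_rot: [0.857, 1.395, -0.857]
force: [-2.1, -0.9, 3.7]
width: -0.005
```

>>> send_rows([
  {"dp": [0.1, 0, 0], "turn": [0, 0, 0], "hand": -1},
  {"dp": [0, 0, 0], "turn": [0, 0, 0], "hand": -1},
  {"dp": [0, 0, 0], "turn": [0, 0, 0], "hand": -1},
])

```text
t: 9.25
tcp_pos: [0.5762, 0.0658, 0.0101]
eef_rot: [0.858, 1.395, -0.857]
force: [-1.1, 0.1, 6.0]
width: -0.001
```

>>> send_rows([
  {"dp": [0.1, 0, 0], "turn": [0, 0, 0], "hand": -1},
  {"dp": [0.1, 0, 0], "turn": [0, 0, 0], "hand": -1},
  {"dp": [0, 0, 0], "turn": [0, 0, 0], "hand": -1},
  {"dp": [0, 0, 0], "turn": [0, 0, 0], "hand": -1},
])

```text
t: 9.58
tcp_pos: [0.5764, 0.0659, 0.0082]
eef_rot: [0.858, 1.395, -0.857]
force: [-1.9, 1.1, 5.8]
width: 0.001
```

>>> send_rows([
  {"dp": [0.1, 0, 0], "turn": [0, 0, 0], "hand": -1},
  {"dp": [0.1, 0, 0], "turn": [0, 0, 0], "hand": -1},
  {"dp": [0, 0, 0], "turn": [0, 0, 0], "hand": -1},
  {"dp": [0, 0, 0], "turn": [0, 0, 0], "hand": -1},
])

```text
t: 9.92
tcp_pos: [0.5766, 0.066, 0.0076]
eef_rot: [0.858, 1.394, -0.856]
force: [-5.9, -0.1, 14.6]
width: -0.002
```

FL gives: it went down about 4 mm at 4–6 N, then stopped at 14.6 N. I'll lift and go over the far left tab pad.

>>> send_rows([
  {"dp": [-0.6, 0, 0], "turn": [0, 0, 0], "hand": -1},
  {"dp": [-1.5, 0, 0], "turn": [0, 0, 0], "hand": -1},
  {"dp": [-2.5, 0, 0], "turn": [0, 0, 0], "hand": -1},
  {"dp": [-1, 0, 0], "turn": [0, 0, 0], "hand": -1},
  {"dp": [0, 0, 0], "turn": [0, 0, 0], "hand": -1},
  {"dp": [0, 0, 0], "turn": [0, 0, 0], "hand": -1},
])

```text
t: 10.42
tcp_pos: [0.5761, 0.0657, 0.0613]
eef_rot: [0.858, 1.395, -0.857]
force: [-0.0, -0.4, -0.7]
width: 0.001
```

```bash
python3 - <<'E'
from h import *
go([*pad("FL"),.04])
a=manip.camera("scene")[:,:,::-1];cv2.imwrite("pics/s6.png",cv2.convertScaleAbs(cv2.resize(a[150:260,240:390],None,fx=5,fy=5,interpolation=cv2.INTER_CUBIC),alpha=1.6))
cv2.imwrite("pics/w6.png",manip.camera("wrist")[:,:,::-1])
E
```

```text
t 10.42 tcp [0.5761 0.0657 0.0613] F [-0.01 -0.42 -0.7 ] w 0.0
dp cm [ 2.13  5.27 -3.2 ]
```

View pics/s6.png

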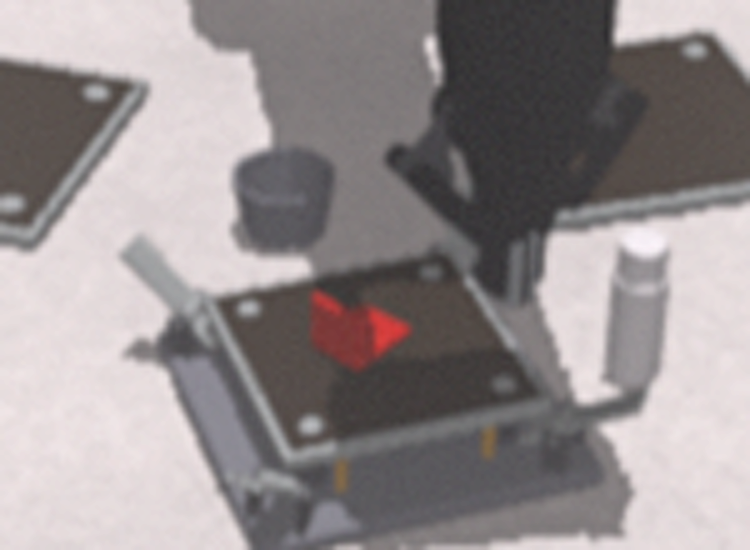

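View pics/w6.png

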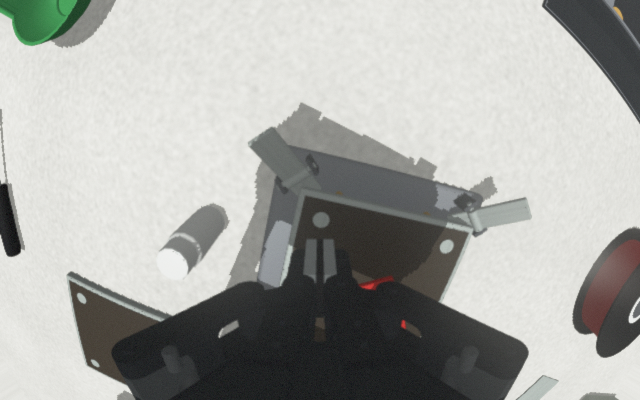

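The tab runs from about (300,180) at its base to (261,140) at its tip in the wrist view. I'll check the expected position against this before pressing.

```bash
python3 - <<'E'
from h import *
c=manip.get_calibration("wrist");E=np.array(c["extrinsics"])
def P(p):
    q=E[:3,:3].T@(np.array(p)-E[:3,3]);r=np.hypot(q[0],q[1]);r=np.arctan2(r,q[2])*c["fx"]/r
    return (c["cx"]+q[0]*r).round(1),(c["cy"]+q[1]*r).round(1)
print("pivot",P([*pad("FL",.098),.0315]))
for a in(.0,.5,.6,.7): print(a,P([*pad("FL",.098+.044*np.cos(a)-.002*np.sin(a)),.0315+.044*np.sin(a)+.002*np.cos(a)]))
E
```

```text
pivot (np.float64(295.6), np.float64(175.3))
0.0 (np.float64(259.0), np.float64(120.1))
0.5 (np.float64(258.1), np.float64(131.0))
0.6 (np.float64(259.2), np.float64(135.1))
0.7 (np.float64(260.7), np.float64(139.9))
```

>>> send_rows([
  {"dp": [0, 1.2, -0.8], "turn": [0, 0, 0], "hand": -1},
  {"dp": [0, 2.2, -1.4], "turn": [0, 0, 0], "hand": -1},
  {"dp": [0, 1.4, -0.8], "turn": [0, 0, 0], "hand": -1},
  {"dp": [0.8, 0.5, -0.2], "turn": [0, 0, 0], "hand": -1},
  {"dp": [0.8, 0, 0], "turn": [0, 0, 0], "hand": -1},
  {"dp": [0, 0, 0], "turn": [0, 0, 0], "hand": -1},
  {"dp": [0, 0, 0], "turn": [0, 0, 0], "hand": -1},
])

```text
t: 11.1
tcp_pos: [0.6074, 0.1172, 0.0436]
eef_rot: [0.856, 1.398, -0.86]
force: [-0.1, -0.6, -0.9]
width: -0.002
```

```bash
python3 - <<'E'
from h import *
go([*pad("FL"),.003])
a=manip.camera("scene")[:,:,::-1];cv2.imwrite("pics/s7.png",cv2.convertScaleAbs(cv2.resize(a[150:260,240:390],None,fx=5,fy=5,interpolation=cv2.INTER_CUBIC),alpha=1.6))
E
```

```text
t 11.1 tcp [0.6074 0.1172 0.0436] F [-0.06 -0.64 -0.87] w -0.0
dp cm [ 4.06  0.16 -0.01]
```

View pics/s7.png

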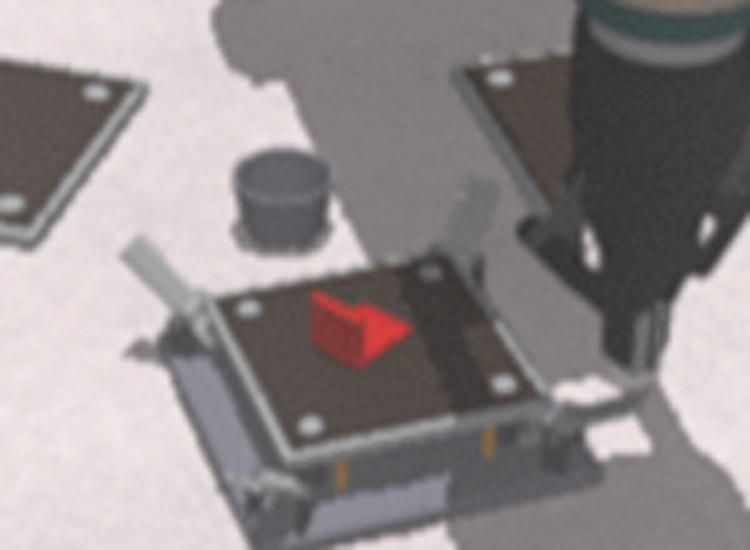

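The tab matches the model at roughly 0.65 rad, and the tips are over it. I'll press down.

>>> send_rows([
  {"dp": [0.4, 0.1, 0], "turn": [0, 0, 0], "hand": -1},
  {"dp": [0.4, 0, 0], "turn": [0, 0, 0], "hand": -1},
  {"dp": [0.3, 0, 0], "turn": [0, 0, 0], "hand": -1},
  {"dp": [0.3, 0, 0], "turn": [0, 0, 0], "hand": -1},
  {"dp": [0.3, 0, 0], "turn": [0, 0, 0], "hand": -1},
  {"dp": [0.3, 0, 0], "turn": [0, 0, 0], "hand": -1},
])

```text
t: 11.65
tcp_pos: [0.6103, 0.1191, 0.0262]
eef_rot: [0.859, 1.394, -0.856]
force: [-0.4, 4.6, 7.4]
width: -0.001
```

>>> send_rows([
  {"dp": [0.3, 0, 0], "turn": [0, 0, 0], "hand": -1},
  {"dp": [0.3, 0, 0], "turn": [0, 0, 0], "hand": -1},
  {"dp": [0.3, 0, 0], "turn": [0, 0, 0], "hand": -1},
])

```text
t: 11.9
tcp_pos: [0.6119, 0.1205, 0.0192]
eef_rot: [0.861, 1.392, -0.851]
force: [1.3, 4.4, 8.3]
width: -0.006
```

>>> send_rows([
  {"dp": [0.3, 0, 0], "turn": [0, 0, 0], "hand": -1},
  {"dp": [0.3, -0.1, 0], "turn": [0, 0, 0], "hand": -1},
  {"dp": [0.3, -0.1, 0], "turn": [0, 0, 0], "hand": -1},
  {"dp": [0, 0, 0], "turn": [0, 0, 0], "hand": -1},
])

```text
t: 12.23
tcp_pos: [0.6092, 0.1184, 0.0088]
eef_rot: [0.859, 1.393, -0.855]
force: [0.5, 1.2, 4.7]
width: -0.004
```

>>> send_rows([
  {"dp": [0.2, 0, 0], "turn": [0, 0, 0], "hand": -1},
  {"dp": [0.2, 0, 0], "turn": [0, 0, 0], "hand": -1},
  {"dp": [0, 0, 0], "turn": [0, 0, 0], "hand": -1},
  {"dp": [0, 0, 0], "turn": [0, 0, 0], "hand": -1},
])

```text
t: 12.57
tcp_pos: [0.609, 0.1183, 0.0047]
eef_rot: [0.859, 1.393, -0.855]
force: [2.1, 2.6, 5.0]
width: -0.001
```

>>> send_rows([
  {"dp": [0.1, 0, 0], "turn": [0, 0, 0], "hand": -1},
  {"dp": [0.1, 0, 0], "turn": [0, 0, 0], "hand": -1},
  {"dp": [0, 0, 0], "turn": [0, 0, 0], "hand": -1},
  {"dp": [0, 0, 0], "turn": [0, 0, 0], "hand": -1},
])

```text
t: 12.9
tcp_pos: [0.6091, 0.1184, 0.0029]
eef_rot: [0.859, 1.393, -0.855]
force: [2.6, 2.4, 6.3]
width: 0.001
```

>>> send_rows([
  {"dp": [0.1, 0, 0], "turn": [0, 0, 0], "hand": -1},
  {"dp": [0, 0, 0], "turn": [0, 0, 0], "hand": -1},
  {"dp": [0, 0, 0], "turn": [0, 0, 0], "hand": -1},
])

```text
t: 13.15
tcp_pos: [0.6092, 0.1184, 0.0027]
eef_rot: [0.859, 1.393, -0.855]
force: [0.1, 2.3, 11.3]
width: -0.0
```

>>> send_rows([
  {"dp": [0.1, 0, 0], "turn": [0, 0, 0], "hand": -1},
  {"dp": [0.1, 0, 0], "turn": [0, 0, 0], "hand": -1},
  {"dp": [0, 0, 0], "turn": [0, 0, 0], "hand": -1},
  {"dp": [0, 0, 0], "turn": [0, 0, 0], "hand": -1},
])

```text
t: 13.48
tcp_pos: [0.6093, 0.1184, 0.0025]
eef_rot: [0.859, 1.392, -0.854]
force: [-5.2, 1.6, 19.4]
width: 0.001
```

At its stop: 19 N with no more travel, at the predicted height. I'll lift away and back off so the view is clear.

>>> send_rows([
  {"dp": [-0.4, 0, 0], "turn": [0, 0, 0], "hand": -1},
  {"dp": [-1, 0, 0], "turn": [0, 0, 0], "hand": -1},
  {"dp": [-3, 0, 0], "turn": [0, 0, 0], "hand": -1},
  {"dp": [-4, 0, 0], "turn": [0, 0, 0], "hand": -1},
  {"dp": [-4, 0, 0], "turn": [0, 0, 0], "hand": -1},
  {"dp": [-3, 0, 0], "turn": [0, 0, 0], "hand": -1},
  {"dp": [-2, -2, 0], "turn": [0, 0, 0], "hand": -1},
  {"dp": [0, -3, 2], "turn": [0, 0, 0], "hand": -1},
  {"dp": [0, -3, 3], "turn": [0, 0, 0], "hand": -1},
  {"dp": [0, -3, 3], "turn": [0, 0, 0], "hand": -1},
  {"dp": [0, -1.5, 3], "turn": [0, 0, 0], "hand": -1},
  {"dp": [0, -1, 3], "turn": [0, 0, 0], "hand": -1},
  {"dp": [0, -1, 3], "turn": [0, 0, 0], "hand": -1},
  {"dp": [0, -1, 3], "turn": [0, 0, 0], "hand": -1},
  {"dp": [0, -1, 3], "turn": [0, 0, 0], "hand": -1},
  {"dp": [0, 0, 3], "turn": [0, 0, 0], "hand": -1},
  {"dp": [0, 0, 2], "turn": [0, 0, 0], "hand": -1},
  {"dp": [0, 0, 0], "turn": [0, 0, 0], "hand": -1},
  {"dp": [0, 0, 0], "turn": [0, 0, 0], "hand": -1},
])

```text
t: 15.07
tcp_pos: [0.5871, -0.2059, 0.1716]
eef_rot: [0.859, 1.397, -0.859]
force: [-0.3, -0.2, 0.2]
width: 0.003
```

```bash
python3 - <<'E'
from h import *
go([*pad("FL"),.003])
a=manip.camera("scene")[:,:,::-1];cv2.imwrite("pics/s8.png",cv2.convertScaleAbs(cv2.resize(a[175:270,250:390],None,fx=5.5,fy=5.5,interpolation=cv2.INTER_CUBIC),alpha=1.6))
a=manip.camera("top")[:,:,::-1];cv2.imwrite("pics/t8.png",cv2.convertScaleAbs(cv2.resize(a[140:240,265:375],None,fx=6,fy=6,interpolation=cv2.INTER_CUBIC),alpha=1.6))
E
```

```text
t 15.07 tcp [ 0.5871 -0.2059  0.1716] F [-0.3  -0.22  0.25] w 0.0
dp cm [ 16.88  16.54 -27.92]
```

View pics/s8.png

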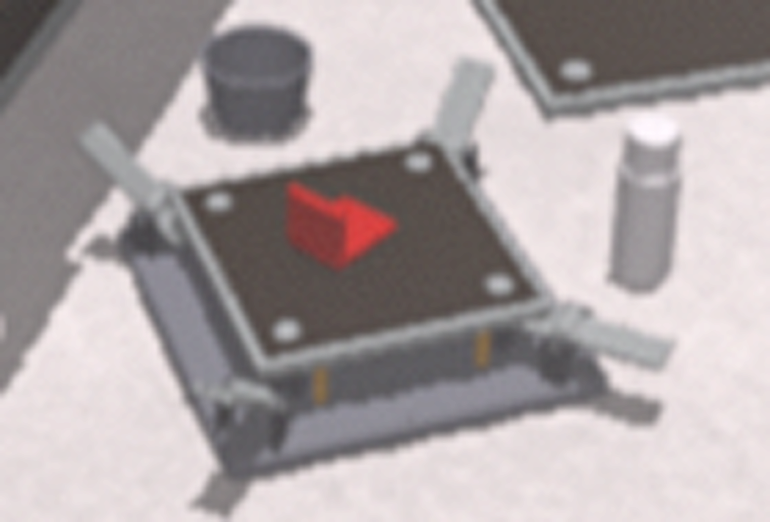

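View pics/t8.png

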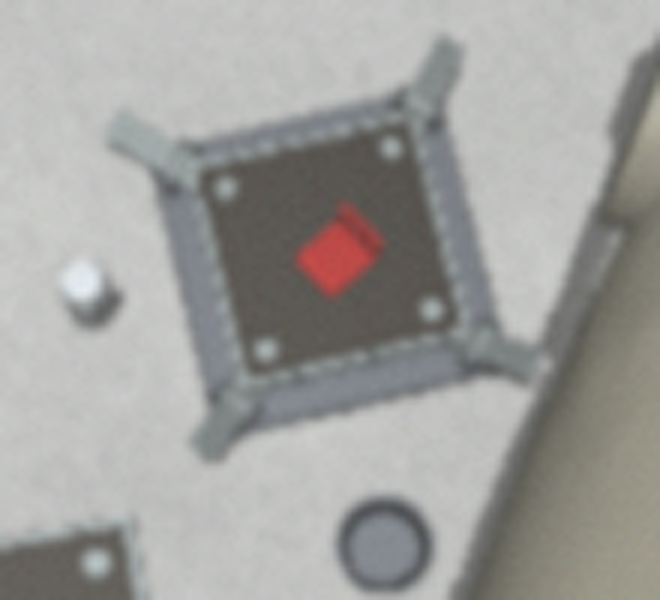

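The discs, bracket, tub and glue stick are at the same pixels as before, and the other three tabs still stand. The FL tab's end now shows at about (668,352) in the scene crop. I'll compare that with where a flat tab should appear.

```bash
python3 - <<'E'
from h import *
for n,k,o in(("scene",5.5,(250,175)),("top",6,(265,140))):
  c=manip.get_calibration(n);E=np.array(c["extrinsics"])
  t=Rz@np.array([-1,1])/2**.5*.009
  for a in(0,.1,.2,.65):
    out=[]
    for s in(-1,1):
      p=[*(pad("FL",.098+.044*np.cos(a)-.002*np.sin(a))+s*t),.0315+.044*np.sin(a)+.002*np.cos(a)]
      q=E[:3,:3].T@(np.array(p)-E[:3,3]);u=[c["cx"]+c["fx"]*q[0]/q[2],c["cy"]+c["fy"]*q[1]/q[2]]
      out.append(((np.array(u)-o+.5)*k-.5).round(0))
    print(n,a,*out)
a=cv2.imread("pics/s8.png");cv2.imwrite("pics/s8b.png",cv2.resize(a[280:400,510:700],None,fx=4,fy=4))
E
```

```text
scene 0 [659. 362.] [673. 337.]
scene 0.1 [658. 354.] [673. 329.]
scene 0.2 [657. 345.] [672. 320.]
scene 0.65 [640. 305.] [655. 281.]
top 0 [119. 108.] [102. 135.]
top 0.1 [119. 106.] [102. 133.]
top 0.2 [120. 105.] [103. 132.]
top 0.65 [131. 105.] [114. 132.]
```

View pics/s8b.png

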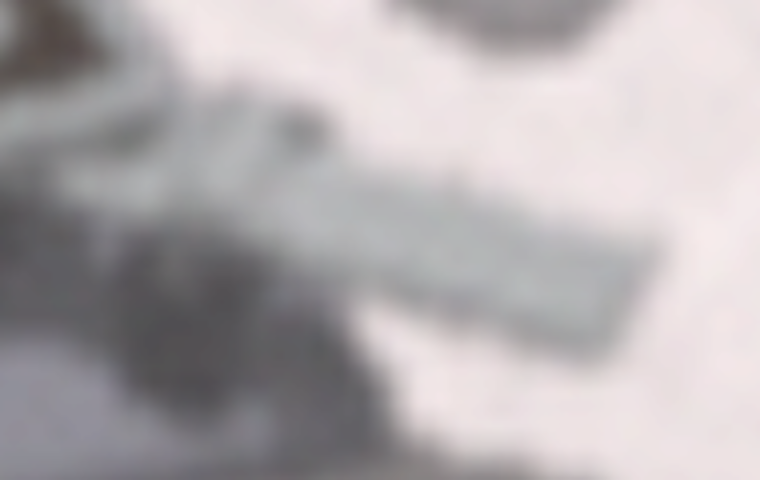

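The tab's end corners are at about (676,340) and (662,364), which fits flat. Everything else is unchanged and the arm is clear, so I'll hand the job in.

```bash
python3 -c "
from plant import manip
print(manip.sign_off())"
```

```text
the job is handed in; nothing more can be done
None
```

The far left corner is the one that rocks, so I pressed the far left shim tab down flat, backed away and handed the job in at about 15 s.

- **Finding the corner:** Near right and near left held firm, taking 13–14 N with no travel. Far left went down about 4 mm at 4–6 N and then stopped at 14.6 N. I did not press far right, since the soft corner was already found.
- **Pressing the tab:** It went down to its stop, with 19 N, no more travel and the height predicted for flat. After backing away, the scene picture showed its end within about 4 pixels (5.5× crop) of where a flat tab should be.
- **Everything else:** In the last pictures the plate, bracket, tub and glue stick were at the same pixels as at the start, and the other three tabs were still standing. The robot was touching nothing.
- **One disagreement:** The shut fingertips ended about 30 mm short of the reported TCP position. I measured this from the pictures, confirmed it by the force at contact, and allowed for it.

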